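Shut and bolt the hot-tools chest

ROBOT

A 7-joint arm with a two-finger parallel gripper is mounted at the origin on the work surface. World frame = base frame: x ahead of the robot, y to its left, z up, the work surface at z = 0. Lengths are in m, angles in rad, forces in N, time in s.
With the tool pointing down it reaches from about 0.425 to 0.925 m from the base axis. Payload 6.8 kg.
Tool frame: the origin (TCP) lies on the centre line of the jaws, within the pads' length; the fingertips stand 8 mm ahead of it and the grasp point (between the pads) lies 11 mm behind it (bot.tips_ahead is the distance from the TCP to the fingertips, in m); z points along the fingers, y is the line along which they close (so a half turn about z gives the same grasp; the last joint's range is limited). The gripper opens to 85 mm and grips with 20 to 120 N. Pads are 22 mm wide; open, the fingers measure 114 mm over their backs; the gripper's body (76 mm by 85 mm) begins 54 mm behind the grasp point. The pads swing forward as they close: fully open they stand 13 mm farther back than shut.
Start: joints at [1.14, 0.477, 0.022, 1.555, -0.011, 1.109, -0.083], TCP at [0.214, -0.64, 0.239] pointing down, gripper open.
Joint ranges: [-2.96, 2.96], [-0.34, 2.1], [-1.41, 1.46], [0.24, 2.44], [-1.37, 4.51], [0.17, 1.92], [-2.96, 2.96]. Speed limits (rad/s): [2.39, 2.39, 3.14, 3.14, 3.14, 3.14, 3.14].

INTERFACE

Orientations are given as a unit quaternion [w, x, y, z].
In Python, from station import bot gives the robot as it stands.
- The arm moves only by the tool send_rows, never from a script. Its argument "deltas" is text: rows parted by semicolons, each of 4 numbers parted by spaces: the shift along the tool's x, y, z in m, then the turn about the tool's z in degrees. In form: x y z spin; .... A call has 1 to 5 rows; each row is the pose to reach, as a shift and turn from the pose commanded when the call began, along the tool's axes at that moment; what a row does not reach only later rows make up. A row lasts 1/10 s, in which the tool goes at most 50 mm and 8.59 degrees, less where a joint would pass 70% of its speed; a pose out of reach is approached as far as the arm can. A call with a gripper value outside its range is refused whole. "claw" is the opening, from 0 (shut) to 1 (fully open), set as the call begins (left out, the last holds). The fingers move at their own pace and stop on an object; "force" is the grip in N (left out, the last holds). Time passes only in rows, so rows that repeat a pose let the fingers close. It gives the time, the measured TCP pose, the force, the opening and the grip force at its end, in the units of the state.
- bot.get_obs(): the state, without advancing time (a new reading comes with each control period).
- bot.read_camera(name): name is "side" or "top" or "wrist"; returns a dict with "img" (480x640x3 uint8, red, green, blue), "depth" (480x640 float32, m along the optical axis (not along the pixel's ray), 0 where there is no reading), "fx", "fy", "cx", "cy" (pixels), "camera_from_world" (4x4, takes a point from world to camera coordinates). Camera axes: x right, y up, looking along -z (the intrinsics and any distortion apply to the point x, -y, -z); pixel columns grow to the right and rows downward; lengths in m; the calibration is good to about 2 mm. A picture is of the moment at which its call begins.
- bot.hand_in(): hands the job in; it is judged then, once.
Trained networks look in a picture, given as the dict that the camera call returned (one of the last four; its "shot" number tells which), for a name from the list of things; names that differ only in an ending like _2 or _b are one class to them, and where a whole thing is asked for, a point or a joint stands for the part that bears it (a point fixed in the world has none). Each returns a list of dicts, best first, with "confidence" (0 to 1); they miss things now and then, are a little off and sometimes report something else, mostly with a low value. They report only what shows in the picture. A call takes as long as a camera call.
- bot.masks_of(picture, query): "mask" (480x640 bool, what is visible of it).
- bot.landmark_of(picture, query): "xyz" ([x, y, z] in m, in world coordinates, good to about 4 mm: a listed point, or the origin of a listed thing).
The state is a dict: "t": time; "q": joint angles; "joint_vel": joint speeds; "joint_torque": joint torques, N m; "eef_pos": TCP position; "tool_rot": TCP orientation; "contact_force": force on the tool from outside, world axes, zero at the start; "torque": the same for the moment, N m; "gripper_width": opening from 0.0 (shut) to 1.0 (fully open); "grasp_force": force on a finger pad.
Only numpy, scipy, OpenCV 4.12 (cv2) and the standard library are available. Lean on these libraries where they do the work, as an engineer would, in place of code of your own. Each camera call takes 0.05 s, during which the arm holds its last target. There are 200 camera calls.

TASK

The hot tools have been put away, so make the plywood chest safe: press its lid fully shut, push the bolt all the way home into the keeper by its handle, then turn the handle right down into its side notch so that the bolt cannot work back. Only push and press: do not grip the handle's knob or lift the lid further open, and leave the things standing on and around the chest where they are.

Things in the scene. Friction and masses are not known exactly. Their poses are not given: they have to be found in the camera images.
- chest: Plywood chest fixed to the table, 260 (x) x 440 (y) x 150 mm high; origin at the centre of its underside, z up, front faces its own -x, towards the robot. Its top is in two parts: a fixed deck on the left (y 110 to 220 mm) and the hinged lid on the right (y -220 to 107 mm), both over the whole depth and 12 mm thick. A steel barrel bolt is screwed on the lid, lying along y at x = -75 mm.
- lid (a joint): Opening angle of the lid, rad: 0 shut (level with the deck); starts ajar at 0.25 to 0.6; stop at 1.4. Hinged on its far edge (chest x = 130, z = 150 mm), so the front edge stands up; a friction stay holds it where it is left. A downward press of about 1 to 6 N on its front half moves it. The bolt and barrel ride on the lid.
- lid_bare (a point): Point on the lid's upper face, clear of the bolt, a good place to press: chest x = -50, y = -165 mm, z = 150 mm with the lid shut. Moves with the lid.
- bolt (a joint): Travel of the bolt's 16 mm rod, m: 0 withdrawn, 0.06 fully home (stop), growing towards the chest's +y (the keeper); starts at 0 to 0.02. Slides with 4 N of friction and stays where it is left. The handle's stem stands at chest y = -45 mm + this travel: 15 mm when home. The rod can enter the keeper only with the lid shut.
- notch (a point): On the rod's axis, abreast of the notch (chest x = -75, y = 15, z = 165 mm, lid shut; rides on the lid, 15 mm over it). The barrel round the axis is 27 mm across, on a 50 mm wide plate, from y = -110 to 90 mm. Its L-shaped slot, 10 mm wide, runs along the top and ends here in a 12 mm wide notch cut down its side that faces chest +x, away from the robot.
- handle (a joint): Turn of the handle about the rod, rad: 0 upright in the slot (square to the lid), growing as it is pushed over towards the chest's +x, away from the robot; 1.5 fully down in the notch (stop). The slot keeps it within about 0.12 of upright unless the bolt is within 3 mm of home. About 1 N at the knob turns it; it stays where it is left, and in the notch it blocks the bolt.
- knob (a point): Centre of the round knob, 17 mm across, at the end of the handle's 8 mm stem, 38 mm from the rod's axis. Lid shut and handle upright: 53 mm above the lid. Handle down: 38 mm to the chest's +x of the axis and about 18 mm above the lid.
- keeper (a point): Centre of the hole of the steel keeper on the deck that the rod enters, 165 mm above the table; a bridge 36 mm wide (x), 25 mm long (y), its top 30 mm above the deck.
- thread_reel: Loose thread reel standing on the deck, 38 mm wide, 50 mm tall; origin under its centre. Bystander.
- pin_tin: Loose flat round tin on the deck, 64 mm wide, 22 mm tall; origin under its centre. Bystander.
- mug: Loose white mug right of the chest, 80 mm wide, 92 mm tall; origin under its centre. Bystander.
- glue_pot: Loose jar left of the chest, 60 mm wide, 75 mm tall; origin under its centre. Bystander.
- scissors: Loose scissors lying in front of the chest, 180 mm long, 12 mm thick; origin under the rivet. Bystander.

How it is judged:
By the outcome, as a careful person would: the job done as asked, in the order asked, and still so for the second after the job is handed in, with the robot touching nothing.
It also fails if it takes over 48 s, if anything falls off the work surface, if the arm or the gripper's body presses on something with over 40 N, if the wrist force passes 120 N, or if a joint passes its speed limit or range.

## Working session

There is one attempt and no reset: what is moved stays moved. The work goes in short steps, Python scripts to look and compute and a tool call to move; the robot and the scene stay as the last step left them, time stands still between calls to the robot, and variables do not carry over. Pictures are saved under pics/ and viewed, at most 10 in all, crops included, and the job is handed in when it is done.

Besides the shell and the picture viewer there is one more tool, called after "Request:" by a JSON object that holds its "name" and its "arguments". send_rows: Moves the arm, as the interface text tells. Its arguments: {"type":"object","properties":{"deltas":{"type":"string"},"claw":{"type":"number"},"force":{"type":"number"}},"required":["deltas"]}

```bash
mkdir -p pics
cat > h.py <<'E'
from station import bot
import numpy as np, cv2
from scipy.spatial.transform import Rotation as R
def save(p,n): cv2.imwrite(f'pics/{n}.png',cv2.cvtColor(p['img'],cv2.COLOR_RGB2BGR))
def lm(p,names):
    for n in names:
        r=bot.landmark_of(p,n)
        print(n,[(np.round(d['xyz'],3).tolist(),round(d['confidence'],2)) for d in r[:2]])
def st():
    o=bot.get_obs(); print('t',o['t'],'p',np.round(o['eef_pos'],4),'R',np.round(R.from_quat(np.roll(o['tool_rot'],-1)).as_matrix(),3).tolist(),'F',np.round(o['contact_force'],1),'w',o['gripper_width'])
E
python3 - <<'E'
from h import *
st()
for c in ['side','top']:
    p=bot.read_camera(c); save(p,c+'0'); print(c)
    lm(p,['chest','lid_bare','notch','knob','keeper','thread_reel','pin_tin','mug','glue_pot','scissors'])
st()
E
```

```text
t 0.0 p [ 0.214  -0.6396  0.2383] R [[0.948, 0.317, -0.001], [0.317, -0.948, 0.002], [-0.0, -0.002, -1.0]] F [-0.3  0.2 -0.9] w 0.9973743756222945
side
chest []
lid_bare [([0.541, -0.08, 0.209], 0.81)]
notch [([0.538, 0.099, 0.24], 0.89)]
knob [([0.548, 0.046, 0.273], 0.56)]
keeper [([0.528, 0.223, 0.167], 0.61)]
thread_reel [([0.678, 0.239, 0.149], 0.95)]
pin_tin [([0.603, 0.248, 0.151], 0.85), ([0.374, 0.118, -0.0], 0.57)]
mug [([0.466, -0.212, -0.002], 0.58)]
glue_pot [([0.575, 0.379, -0.002], 0.73)]
scissors [([0.375, 0.121, 0.001], 0.62)]
top
chest []
lid_bare [([0.543, -0.083, 0.216], 0.78)]
notch [([0.535, 0.1, 0.241], 0.68)]
knob [([0.543, 0.046, 0.273], 0.56)]
keeper [([0.534, 0.223, 0.169], 0.78)]
thread_reel [([0.681, 0.236, 0.148], 0.77)]
pin_tin [([0.603, 0.255, 0.147], 0.87)]
mug [([0.467, -0.211, -0.003], 0.97), ([0.54, -0.083, 0.214], 0.64)]
glue_pot [([0.572, 0.384, -0.0], 0.78)]
scissors [([0.368, 0.117, -0.001], 0.91)]
t 1.1 p [ 0.2142 -0.6401  0.2393] R [[0.948, 0.317, 0.0], [0.317, -0.948, -0.0], [0.0, 0.0, -1.0]] F [-0.3 -0.1  0.2] w 0.997158843438912
```

View pics/top0.png

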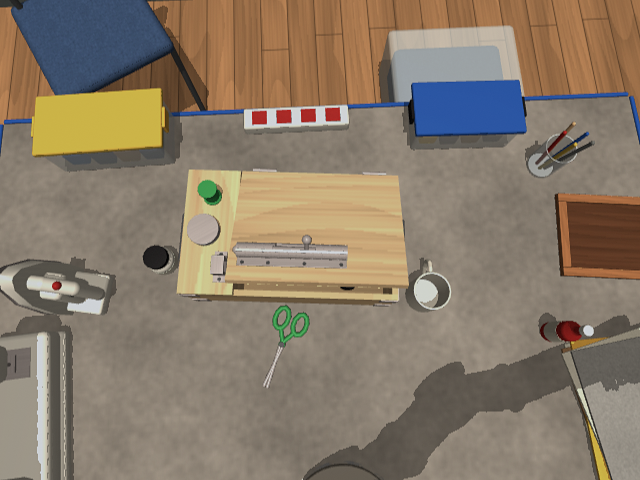

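View pics/side0.png

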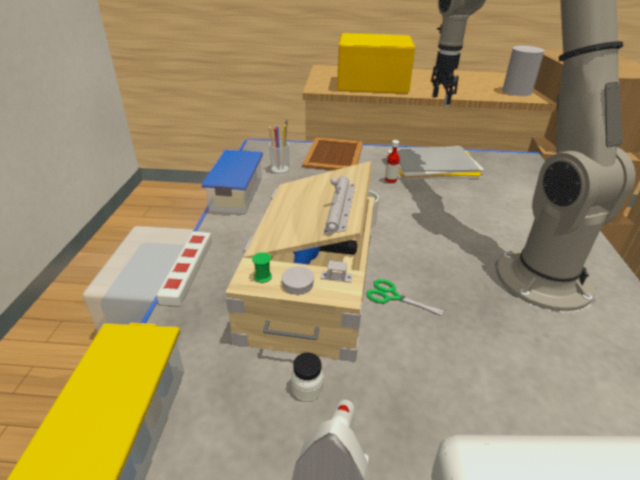

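Request:
{"name": "send_rows", "arguments": {"deltas": "0.04 -0.035 -0.02 0; 0.075 -0.067 -0.035 0; 0.11 -0.1 -0.05 0; 0.145 -0.13 -0.06 0; 0.18 -0.161 -0.06 0", "claw": 0}}

```text
t: 1.6
eef_pos: [0.3346, -0.43, 0.3013]
tool_rot: [0.002, 0.987, 0.16, 0.001]
contact_force: [1.4, -0.6, 0.5]
gripper_width: 0.145
grasp_force: 0.0
```

Request:
{"name": "send_rows", "arguments": {"deltas": "0.037 -0.033 0 0; 0.074 -0.066 0 0; 0.11 -0.1 0 0; 0.147 -0.132 0 0; 0.18 -0.161 0 0"}}

```text
t: 2.1
eef_pos: [0.454, -0.2188, 0.2998]
tool_rot: [0.0, 0.987, 0.161, 0.0]
contact_force: [0.6, 0.1, 0.9]
gripper_width: 0.002
grasp_force: 0.0
```

Request:
{"name": "send_rows", "arguments": {"deltas": "0.037 -0.033 0 7; 0.074 -0.066 0 15; 0.11 -0.1 0 22.5; 0.117 -0.104 0 22.5; 0.117 -0.104 0 22.5"}}

```text
t: 2.6
eef_pos: [0.5323, -0.0817, 0.2994]
tool_rot: [-0.001, 0.999, -0.032, 0.0]
contact_force: [-0.4, 0.1, 0.5]
gripper_width: 0.003
grasp_force: 0.0
```

```bash
python3 -c "
from h import *
st()"
```

```text
t 2.6 p [ 0.5323 -0.0817  0.2994] R [[0.998, -0.064, 0.001], [-0.064, -0.998, 0.001], [0.001, -0.001, -1.0]] F [-0.4  0.1  0.5] w 0.0026405506282177827
```

Request:
{"name": "send_rows", "arguments": {"deltas": "0 0 0.03 0; 0 0 0.05 0; 0 0 0.06 0; 0 0 0.07 0; 0 0 0.08 0"}}

```text
t: 3.1
eef_pos: [0.5315, -0.0862, 0.2198]
tool_rot: [0.0, 0.999, -0.035, 0.001]
contact_force: [-1.5, 0.2, 4.4]
gripper_width: -0.003
grasp_force: 1.7
```

Request:
{"name": "send_rows", "arguments": {"deltas": "0 0 0.01 0; 0 0 0.02 0; 0 0 0.03 0; 0 0 0.04 0; 0 0 0.05 0"}}

```text
t: 3.6
eef_pos: [0.5307, -0.0854, 0.1683]
tool_rot: [-0.0, 0.999, -0.035, -0.0]
contact_force: [-1.6, 0.3, 2.6]
gripper_width: -0.002
grasp_force: 1.5
```

Request:
{"name": "send_rows", "arguments": {"deltas": "0 0 0.003 0; 0 0 0.006 0; 0 0 0.009 0; 0 0 0.011 0; 0 0 0.011 0"}}

```text
t: 4.1
eef_pos: [0.5313, -0.0854, 0.1583]
tool_rot: [-0.0, 0.999, -0.035, 0.0]
contact_force: [0.4, 0.1, -0.6]
gripper_width: -0.001
grasp_force: 0.0
```

Request:
{"name": "send_rows", "arguments": {"deltas": "0 0 0.001 0; 0 0 0.002 0; 0 0 0.003 0; 0 0 0.003 0"}}

```text
t: 4.5
eef_pos: [0.5316, -0.0855, 0.1579]
tool_rot: [0.0, 0.999, -0.035, 0.001]
contact_force: [-9.1, 1.0, 23.2]
gripper_width: 0.002
grasp_force: 11.3
```

Request:
{"name": "send_rows", "arguments": {"deltas": "0 0 -0.02 0; 0 0 -0.06 0; 0 0 -0.1 0; 0 0 -0.1 0"}}

```text
t: 4.9
eef_pos: [0.5346, -0.0855, 0.2611]
tool_rot: [0.0, 0.999, -0.035, 0.005]
contact_force: [0.2, 0.0, -0.8]
gripper_width: -0.001
grasp_force: 0.0
```

Run:
```python
from h import *
st()
for c in ['side','top']:
    p=bot.read_camera(c); save(p,c+'1'); print(c)
    lm(p,['lid_bare','notch','knob','keeper'])
```

```text
t 4.9 p [ 0.5346 -0.0855  0.2611] R [[0.997, -0.07, 0.011], [-0.07, -0.998, -0.001], [0.011, 0.0, -1.0]] F [ 0.2  0.  -0.8] w -0.0005373741362658613
side
lid_bare [([0.53, -0.08, 0.146], 0.6)]
notch [([0.515, 0.099, 0.167], 0.92)]
knob [([0.514, 0.05, 0.204], 0.6), ([0.677, 0.237, 0.15], 0.46)]
keeper [([0.532, 0.221, 0.166], 0.6), ([0.574, 0.38, -0.003], 0.16)]
top
lid_bare [([0.53, -0.082, 0.15], 0.65)]
notch [([0.515, 0.104, 0.17], 0.68)]
knob [([0.511, 0.05, 0.203], 0.43)]
keeper [([0.532, 0.222, 0.168], 0.83)]
```

View pics/side1.png

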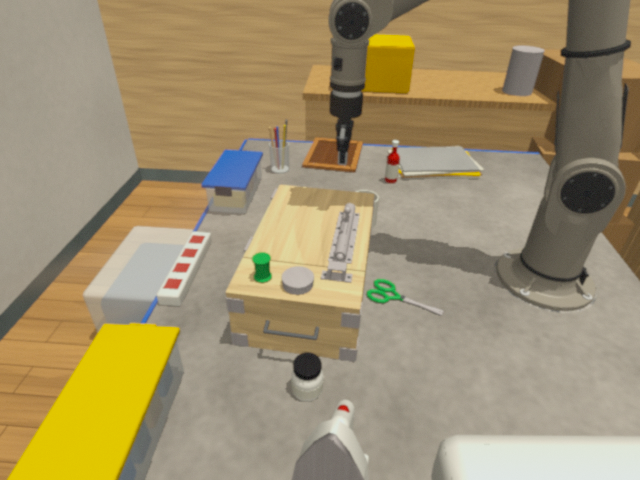

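Request:
{"name": "send_rows", "arguments": {"deltas": "-0.015 -0.045 0 0; -0.031 -0.09 0.0 0; -0.031 -0.09 0.03 0; -0.031 -0.09 0.067 0; -0.031 -0.09 0.067 0"}}

```text
t: 5.9
eef_pos: [0.507, 0.0074, 0.1873]
tool_rot: [-0.0, 0.999, -0.034, 0.0]
contact_force: [-0.1, -0.3, -0.3]
gripper_width: 0.0
grasp_force: 0.0
```

Run:
```python
from h import *
st()
p=bot.read_camera('side'); lm(p,['knob','notch'])
p2=bot.read_camera('top'); lm(p2,['knob','notch'])
a=cv2.resize(p['img'][150:300,260:460],(800,600)); cv2.imwrite('pics/z2.png',a[...,::-1])
```

```text
t 5.9 p [0.507  0.0074 0.1873] R [[0.998, -0.068, 0.001], [-0.068, -0.998, 0.001], [0.001, -0.001, -1.0]] F [-0.1 -0.3 -0.3] w 0.00041218919049748555
knob [([0.515, 0.052, 0.2], 0.56)]
notch [([0.517, 0.097, 0.166], 0.82)]
knob []
notch [([0.518, 0.1, 0.172], 0.76), ([0.534, 0.222, 0.168], 0.31)]
```

View pics/z2.png

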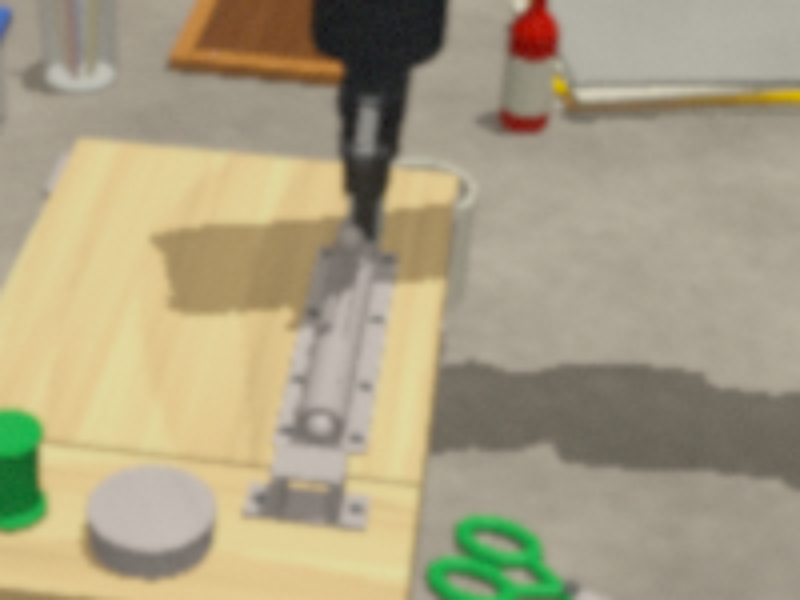

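Request:
{"name": "send_rows", "arguments": {"deltas": "0.005 0 -0.006 0; 0.005 -0.01 -0.006 0; 0.005 -0.02 -0.006 0; 0.005 -0.03 -0.006 0; 0.005 -0.035 -0.006 0"}}

```text
t: 6.7
eef_pos: [0.5142, 0.0418, 0.1946]
tool_rot: [0.0, 0.999, -0.035, 0.0]
contact_force: [0.2, -4.2, 3.2]
gripper_width: -0.003
grasp_force: 2.3
```

Request:
{"name": "send_rows", "arguments": {"deltas": "0 -0.006 0 0; 0 -0.012 0 0; 0 -0.018 0 0; 0 -0.024 0 0; 0 -0.028 0 0"}}

```text
t: 7.2
eef_pos: [0.5158, 0.0697, 0.1943]
tool_rot: [-0.0, 0.999, -0.035, 0.0]
contact_force: [0.7, -4.5, 2.9]
gripper_width: 0.003
grasp_force: 2.3
```

Request:
{"name": "send_rows", "arguments": {"deltas": "0 -0.002 0 0; 0 -0.004 0 0; 0 -0.006 0 0; 0 -0.007 0 0"}}

```text
t: 7.6
eef_pos: [0.5162, 0.0761, 0.1942]
tool_rot: [0.0, 0.999, -0.035, -0.0]
contact_force: [0.5, -4.1, 3.3]
gripper_width: -0.001
grasp_force: 2.1
```

Request:
{"name": "send_rows", "arguments": {"deltas": "0 -0.002 0 0; 0 -0.004 0 0; 0 -0.006 0 0; 0 -0.008 0 0"}}

```text
t: 8.0
eef_pos: [0.5165, 0.0795, 0.1942]
tool_rot: [0.003, 0.999, -0.037, -0.001]
contact_force: [-2.0, -18.4, 9.2]
gripper_width: -0.0
grasp_force: 9.5
```

Request:
{"name": "send_rows", "arguments": {"deltas": "0 -0.002 0 0; 0 -0.003 0 0"}}

```text
t: 8.2
eef_pos: [0.5166, 0.0799, 0.1942]
tool_rot: [0.005, 0.999, -0.038, -0.001]
contact_force: [-3.1, -23.3, 11.7]
gripper_width: -0.002
grasp_force: 12.0
```

Request:
{"name": "send_rows", "arguments": {"deltas": "0 0.015 0 0; 0 0.03 -0.02 0; 0 0.04 -0.05 0; 0 0.04 -0.05 0"}}

```text
t: 8.6
eef_pos: [0.516, 0.0474, 0.2474]
tool_rot: [-0.001, 0.999, -0.036, 0.003]
contact_force: [0.1, 0.3, -0.8]
gripper_width: 0.004
grasp_force: 0.0
```

Run:
```python
from h import *
st()
p=bot.read_camera('side'); lm(p,['knob','notch','keeper'])
p2=bot.read_camera('top'); lm(p2,['knob','notch','keeper'])
a=cv2.resize(p['img'][150:300,260:460],(800,600)); cv2.imwrite('pics/z3.png',a[...,::-1])
```

```text
t 8.6 p [0.516  0.0474 0.2474] R [[0.997, -0.071, 0.005], [-0.071, -0.997, 0.002], [0.005, -0.002, -1.0]] F [ 0.1  0.3 -0.8] w 0.003643028861989753
knob [([0.518, 0.104, 0.203], 0.52)]
notch [([0.518, 0.101, 0.169], 0.88)]
keeper [([0.532, 0.221, 0.163], 0.77)]
knob []
notch [([0.515, 0.099, 0.17], 0.79), ([0.374, 0.114, -0.002], 0.62)]
keeper [([0.534, 0.222, 0.167], 0.91), ([0.603, 0.256, 0.149], 0.55)]
```

View pics/z3.png

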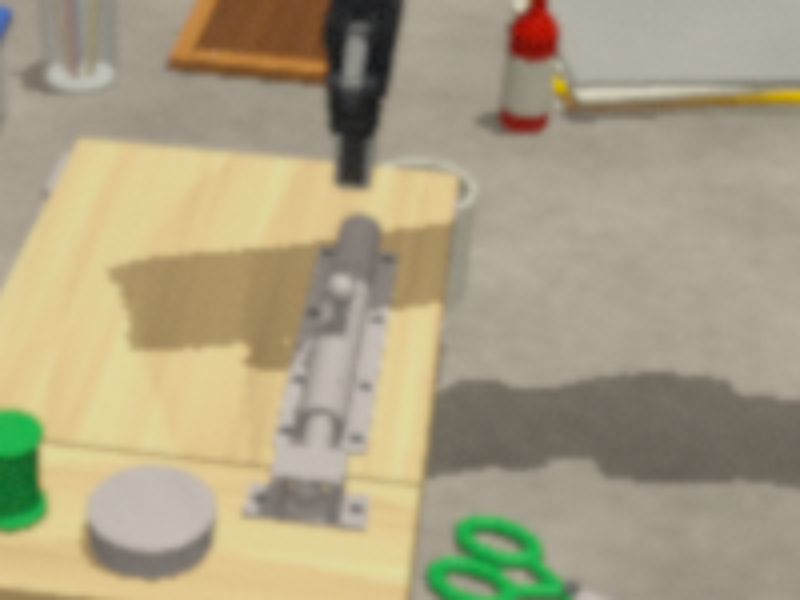

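Request:
{"name": "send_rows", "arguments": {"deltas": "-0.037 -0.01 0 0; -0.037 -0.054 0 0; -0.037 -0.054 0.03 0; -0.037 -0.054 0.05 0; -0.037 -0.054 0.05 0"}}

```text
t: 9.5
eef_pos: [0.4789, 0.1033, 0.1916]
tool_rot: [0.001, 0.999, -0.034, -0.003]
contact_force: [0.0, -0.7, 1.2]
gripper_width: 0.0
grasp_force: 0.0
```

Request:
{"name": "send_rows", "arguments": {"deltas": "0.008 0 0 0; 0.016 0 0 0; 0.024 0 0 0; 0.032 0 0 0; 0.036 0 0 0"}}

```text
t: 10.0
eef_pos: [0.5179, 0.1008, 0.1945]
tool_rot: [-0.0, 0.999, -0.035, 0.0]
contact_force: [-1.9, -0.4, -0.4]
gripper_width: -0.001
grasp_force: 0.7
```

Request:
{"name": "send_rows", "arguments": {"deltas": "0.008 0 0 0; 0.016 0 0 0; 0.024 0 0 0; 0.032 0 0 0; 0.036 0 0 0"}}

```text
t: 10.5
eef_pos: [0.5548, 0.0983, 0.1947]
tool_rot: [-0.0, 0.999, -0.035, 0.001]
contact_force: [0.0, -0.1, 0.3]
gripper_width: -0.002
grasp_force: 0.0
```

Request:
{"name": "send_rows", "arguments": {"deltas": "0.002 0 0.003 0; 0.002 0 0.006 0; 0.002 0 0.009 0; 0.002 0 0.011 0; 0.002 0 0.012 0"}}

```text
t: 11.0
eef_pos: [0.5551, 0.0984, 0.1832]
tool_rot: [0.0, 0.999, -0.035, 0.0]
contact_force: [-2.1, -1.2, 12.1]
gripper_width: 0.001
grasp_force: 6.2
```

Request:
{"name": "send_rows", "arguments": {"deltas": "0 0 0.001 0; 0 0 0.002 0; 0 0 0.002 0"}}

```text
t: 11.3
eef_pos: [0.5553, 0.0985, 0.1827]
tool_rot: [0.0, 0.999, -0.035, 0.001]
contact_force: [-5.7, -2.3, 18.2]
gripper_width: 0.003
grasp_force: 9.3
```

Request:
{"name": "send_rows", "arguments": {"deltas": "0 0 -0.03 0; 0 0 -0.07 0; -0.04 0.04 -0.11 0; -0.08 0.08 -0.14 0; -0.08 0.11 -0.14 0"}}

```text
t: 11.8
eef_pos: [0.4686, 0.0014, 0.3199]
tool_rot: [-0.0, 0.999, -0.033, 0.001]
contact_force: [0.6, -1.1, 1.0]
gripper_width: -0.003
grasp_force: 0.0
```

Run:
```python
from h import *
st()
p=bot.read_camera('side'); lm(p,['knob','notch','lid_bare','thread_reel','pin_tin','mug','glue_pot','scissors'])
p2=bot.read_camera('top'); lm(p2,['knob','notch','lid_bare'])
a=cv2.resize(p['img'][150:300,260:460],(800,600)); cv2.imwrite('pics/z4.png',a[...,::-1])
```

```text
t 11.8 p [0.4686 0.0014 0.3199] R [[0.998, -0.065, 0.001], [-0.065, -0.998, 0.001], [0.001, -0.001, -1.0]] F [ 0.6 -1.1  1. ] w -0.0026329827274136986
knob [([0.557, 0.098, 0.166], 0.62)]
notch [([0.514, 0.1, 0.166], 0.98)]
lid_bare [([0.53, -0.08, 0.146], 0.75)]
thread_reel [([0.682, 0.239, 0.15], 0.77)]
pin_tin [([0.605, 0.25, 0.152], 0.89)]
mug [([0.467, -0.213, -0.001], 0.64)]
glue_pot [([0.574, 0.38, -0.005], 0.88)]
scissors [([0.376, 0.117, 0.001], 0.6)]
knob []
notch [([0.517, 0.102, 0.168], 0.58)]
lid_bare [([0.57, 0.385, 0.0], 0.5)]
```

View pics/z4.png

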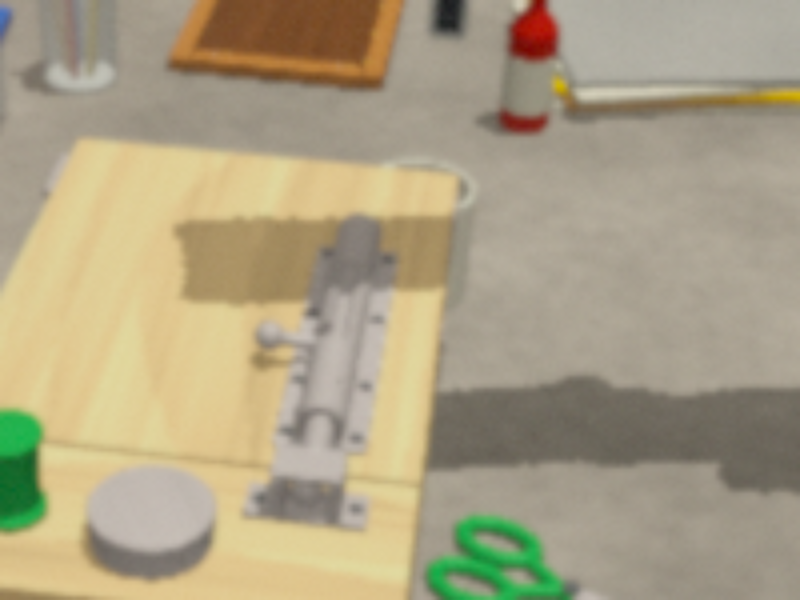

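The picture shows the handle lying in the notch with the knob at about (268,333). The rod is in the keeper, the lid is flush with the deck, and nothing else has moved.

```bash
python3 -c "
from station import bot
print(bot.hand_in())"
```

```text
the job is handed in; nothing more can be done
None
```

The lid is pressed shut, the bolt is fully home in the keeper, and the handle is turned down into its notch. The items around the chest haven't moved, and I handed the job in at about 12 s.

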